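Load a coffee capsule and snap the brew head shut

ROBOT

A 6-joint arm with a two-finger parallel gripper is mounted at the origin on the work surface. World frame = base frame: x ahead of the robot, y to its left, z up, the work surface at z = 0. Lengths are in m, angles in degrees, forces in N, time in s.
With the tool pointing down it reaches from about 0.25 to 0.725 m from the base axis. Payload 9.7 kg.
Tool frame: the origin (TCP) lies at the very end of the fingers, on their centre line; the grasp point (between the pads) lies grasp_offset behind it (grasp_offset is the distance from the TCP to the grasp point, in m); z points along the fingers, y is the line along which they close (so a half turn about z gives the same grasp; the last joint's range is limited). The gripper opens to 85 mm and grips with 20 to 120 N. Pads are 22 mm wide; open, the fingers measure 114 mm over their backs; the gripper's body (76 mm by 85 mm) begins 54 mm behind the grasp point. The pads swing forward as they close: fully open they stand 13 mm farther back than shut.
Start: joints at [74.37, 4.979, 10.078, 95.1, 0, 90], TCP at [0.148, 0.53, 0.231] pointing down, gripper open.
Joint ranges: [-179.16, 179.16], [-48.56, 103.87], [-65.8, 70.77], [-126.05, 130.52], [-82.76, 87.17], [-180, 180]. Speed limits (degrees/s): [127.2, 127.2, 147.25, 180, 180, 180].

INTERFACE

Orientations are given as [roll, pitch, yaw] about the fixed x, y, z axes, in that order (R = Rz(yaw) Ry(pitch) Rx(roll)).
In Python, from workcell import get_obs, camera, calibration, job_done, recognise, cut_out, mark_of, grasp_offset gives the robot as it stands.
- The arm moves only by the tool servo_tool, never from a script. Its argument "moves" is a list of rows, each a list of 3 entries, a list of its own where there are three numbers: the turn, a rotation vector about the tool's x, y, z in degrees, then the shift along the tool's x, y, z in m, then the opening in per cent of the stroke, from 0 (shut) to 100 (fully open). In form: [[[ax, ay, az], [x, y, z], claw], ...]. A call has 1 to 12 rows; each row shifts and turns the commanded pose from where the row before left it, along the tool's axes as they then stand; what a row does not reach is not made up. A row lasts 1/10 s, in which the tool goes at most 50 mm and 8.59 degrees, less where a joint would pass 70% of its speed; a pose out of reach is approached as far as the arm can. A call is refused whole if a number of a shift passes 0.05 or a number of a turn 8.59, either way. A call with a gripper value outside its range is refused whole. The fingers move at their own pace and stop on an object; "force" is the grip in N (left out, the last holds). Time passes only in rows, so rows that do not move let the fingers close. It gives the time, the measured TCP pose, the force, the opening and the grip force at its end, in the units of the state.
- get_obs(): the state, without advancing time (a new reading comes with each control period).
- camera(name): name is "side" or "top" or "wrist"; returns (picture, depth): 400x640x3 uint8, red, green, blue; 400x640 float32, m along the optical axis (not along the pixel's ray), 0 where there is no reading.
- calibration(name): a dict with "camera_matrix" (3x3 intrinsics, pixels), "R" (3x3) and "t" (3): a world point X has camera coordinates R X + t. Camera axes: x right, y down, z forward; pixel columns grow to the right and rows downward; lengths in m; the calibration is good to about 2 mm. The wrist camera is an equidistant fisheye: a pixel r from the principal point sees the ray r / f radians off the axis. A picture is of the moment at which its call begins: read the wrist's pose just before it. calibration takes no time and is no camera call; for the wrist camera it gives the pose at the moment of the call.
- job_done(): hands the job in; it is judged then, once.
Trained networks look in the newest picture that a camera, given by its name, has taken for a name from the list of things; names that differ only in an ending like _2 or _b are one class to them, and where a whole thing is asked for, a point or a joint stands for the part that bears it (a point fixed in the world has none). Each returns a list of dicts, best first, with "score" (0 to 1); they miss things now and then, are a little off and sometimes report something else, mostly with a low value. They report only what shows in the picture. A call takes as long as a camera call. They do not tell look-alikes from the thing itself.
- recognise(name, camera): "xyz" ([x, y, z] in m, in the coordinates of the camera as it stood for that picture, good to about 4 mm: the middle of the surface that is visible of it).
- cut_out(name, camera): "mask" (400x640 bool, what is visible of it).
- mark_of(name, camera): "xyz" ([x, y, z] in m, in the coordinates of the camera as it stood for that picture, good to about 4 mm: a listed point, or the origin of a listed thing).
The state is a dict: "time": time; "q": joint angles; "qd": joint speeds; "joint_efforts": joint torques, N m; "ee_pos": TCP position; "tcp_rot": TCP orientation; "wrist_force": force on the tool from outside, world axes, zero at the start; "torque": the same for the moment, N m; "opening": finger opening in m; "grasp_force": force on a finger pad.
Only numpy, scipy, OpenCV 4.12 (cv2) and the standard library are available. Lean on these libraries where they do the work, as an engineer would, in place of code of your own. Each camera call takes 0.05 s, during which the arm holds its last target. There are 200 camera calls.

TASK

Get the coffee machine ready to brew: put the green capsule base-down into the open brewing chamber and press it gently down past its sprung catches until it is fully home. Then tip the machine's open head flap over past its snap point so that it springs shut over the capsule; never force the capsule or the flap, and leave the other things where they are.

Things in the scene. Friction and masses are not known exactly. Their poses are not given: they have to be found in the camera images.
- machine: Fixed black capsule coffee machine, 320 long, 130 wide, 219 high (clear tank at the back); front (cup, flap lip) to its -x. Origin on the worktop 130 mm behind its front edge, mid-width; z up. Its grey brew unit (deck, chamber, flap) rides on a height adjuster: it is up to 10 mm higher or lower, and up to 3 mm to front or back, of the two nominal points; unmeasured, to be felt.
- chamber (a point): Nominal mouth centre, at (-60.5, 0, 180) mm of the machine, of a 52 mm wide upright well in the flat deck. Three sprung balls in the well hold a capsule that is just set down in it 8 to 9 mm short of home; 3 to 6 N straight down on its top pushes it past them, it clicks down the last 4 mm and stops hard, rim on the deck. Over 24 N crushes it. Seat it before shutting the flap.
- hinge (a point): Nominal point on the head flap's hinge axis, 72 mm behind (machine +x) and 12 mm above the chamber point; the axis runs along the machine's y. Both points' axes are the machine's.
- flap (a joint): Head flap, rad: 0 at its open stop, leaning 8 deg back (+x); 1.7 shut, level. Plate 100 wide, 17 thick, to 122 mm from the hinge, lip 60 wide to 135 mm; outer (top) face 15 mm off the axis. An over-centre spring holds it open (4 to 5 N near the lip), less as it tips; past its snap point, somewhere in 0.9 to 1.05 rad, it springs shut. Bears 15 N. Fingers can pass behind it above the tank.
- capsule_green: Green capsule, the one to load, 41 mm tall, 20 g. Round cup: chamfered foot and body 38 mm wide, bead 45 mm at 22 mm up, neck 38 mm; at the top a flat rim 56 mm wide, 5 mm thick, to pinch from above. Stands base-down, foot 4 mm over the worktop, in a row of three, 85 mm apart, any order, in a low wooden tray (85 x 270 mm, walls 18 mm high). Origin: centre of its foot; z up.
- capsule_red: Red capsule of the same shape in the same tray, to be left there. Origin: centre of its foot.
- capsule_blue: Blue capsule of the same shape in the same tray, to be left there. Origin: centre of its foot.
- sugar: Amber jar with white lid, 84 mm wide, 110 high, to be left alone. Origin: centre of its foot.
- glass: Clear drinking glass, 68 mm wide, 110 high, to be left alone. Origin: centre of its foot.
- spoon: Steel spoon, 150 mm long, lying on the worktop, to be left alone.
- mug: White cup, 66 mm wide, 58 high, on the drip tray under the spout, to be left alone. Origin: centre of its foot.
Things that resemble listed ones, but are neither listed nor needed, are in the scene too. Of the things like the capsule_green, leave any that is orange or purple; of the rest the larger one is meant.

How it is judged:
By the outcome, as a careful person would: the job done as asked, in the order asked, and still so for the second after the job is handed in, with the robot touching nothing.
It also fails if it takes over 61 s, if anything falls off the work surface, if the arm or the gripper's body presses on something with over 40 N, if the wrist force passes 120 N, or if a joint passes its speed limit or range.

## Working session

There is one attempt and no reset: what is moved stays moved. The work goes in short steps, Python scripts to look and compute and a tool call to move; the robot and the scene stay as the last step left them, time stands still between calls to the robot, and variables do not carry over. Pictures are saved under pics/ and viewed, at most 10 in all, crops included, and the job is handed in when it is done.

Besides the shell and the picture viewer there is one more tool, called as name([rows], argument=value, ...), one row to a line, values as JSON. servo_tool: Moves the arm, as the interface text tells. Its arguments: {"type":"object","properties":{"moves":{"type":"array"},"force":{"type":"number"}},"required":["moves"]}

```bash
mkdir -p pics; ls; cat > h.py <<'E'
import numpy as np, cv2
from workcell import *
def world(p,c): 
    k=calibration(c); return np.array(k["R"]).T@(np.array(p)-np.array(k["t"]))
def pix(X,c):
    k=calibration(c); p=np.array(k["R"])@np.array(X)+np.array(k["t"]); u=np.array(k["camera_matrix"])@p; return u[:2]/u[2]
E
python3 - <<'E'
from h import *
np.set_printoptions(precision=4,suppress=True)
print(get_obs(), grasp_offset)
ims=[]
for c in("top","side"):
    im,d=camera(c); ims.append(im); np.savez(f"{c}.npz",im=im,d=d)
    cv2.imwrite(f"pics/{c}0.png",im[:,:,::-1])
    for n in("machine","chamber","hinge","capsule_green","capsule_red","capsule_blue","sugar","glass","mug"):
        for r in mark_of(n,c)[:5]:
            w=world(r["xyz"],c); print(c,n,round(r["score"],2),w,pix(w,c).round())
E
```

```text
pics
{'time': 0.0, 'q': array([74.3689,  5.011 , 10.0321, 95.1005, -0.0014, 89.9995]), 'qd': array([ 0.0308, -0.0885, -0.0189, -0.0557,  0.0529, -0.025 ]), 'joint_efforts': array([  0.0026, -52.0393,  46.4797,   0.0164,   0.0001,  -0.    ]), 'ee_pos': array([0.1481, 0.5294, 0.2306]), 'tcp_rot': array([-179.9206,    0.0014,  164.3693]), 'wrist_force': array([ 0.4576, -1.1243,  0.4116]), 'torque': array([-0.0201, -0.0354,  0.0258]), 'grasp_force': 0.0, 'opening': 0.0854716887982437} 0.0187
top machine 0.7 [ 0.6136 -0.1665 -0.0022] [398. 183.]
top machine 0.66 [ 0.5519 -0.1642  0.1774] [417. 201.]
top chamber 0.67 [ 0.5486 -0.1658  0.1788] [418. 202.]
top hinge 0.95 [ 0.6223 -0.1707  0.1895] [421. 167.]
top capsule_green 0.91 [0.4581 0.2693 0.0067] [226. 244.]
top capsule_green 0.85 [0.582  0.3183 0.0017] [208. 194.]
top capsule_green 0.74 [0.3363 0.3076 0.0055] [209. 293.]
top capsule_green 0.46 [ 0.5623  0.2305 -0.0066] [243. 203.]
top capsule_red 0.72 [0.4409 0.1032 0.0062] [293. 251.]
top capsule_blue 0.73 [0.4553 0.1812 0.0027] [262. 245.]
top capsule_blue 0.36 [0.4401 0.1033 0.006
[... 366 characters left out ...]
 -0.1709  0.1921] [436. 226.]
side capsule_green 0.9 [ 0.5832  0.31   -0.0037] [268. 194.]
side capsule_green 0.78 [0.4627 0.2644 0.002 ] [236. 219.]
side capsule_green 0.67 [ 0.5668  0.2248 -0.0032] [281. 213.]
side capsule_green 0.67 [0.3396 0.3048 0.0009] [181. 231.]
side capsule_red 0.78 [0.4487 0.0992 0.0015] [268. 261.]
side capsule_blue 0.76 [0.4598 0.1778 0.0046] [254. 238.]
side capsule_blue 0.63 [0.4588 0.2638 0.0044] [234. 219.]
side sugar 0.87 [ 0.7756  0.0828 -0.001 ] [381. 208.]
side glass 0.81 [0.7034 0.2436 0.0001] [319. 189.]
side glass 0.18 [0.4657 0.2625 0.0053] [237. 218.]
side mug 0.73 [ 0.5473 -0.1532  0.0328] [386. 303.]
side mug 0.17 [0.4484 0.0979 0.0033] [269. 261.]
```

View pics/top0.png

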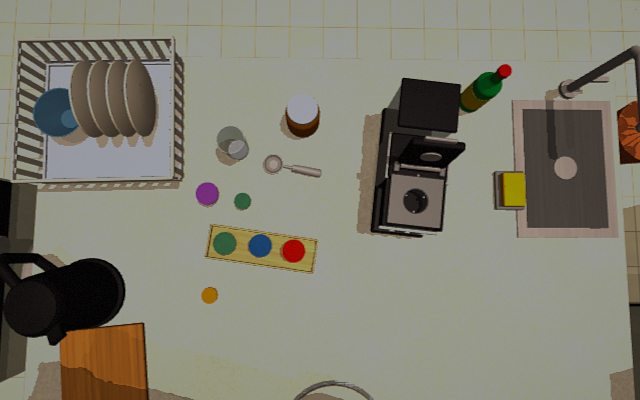

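View pics/side0.png

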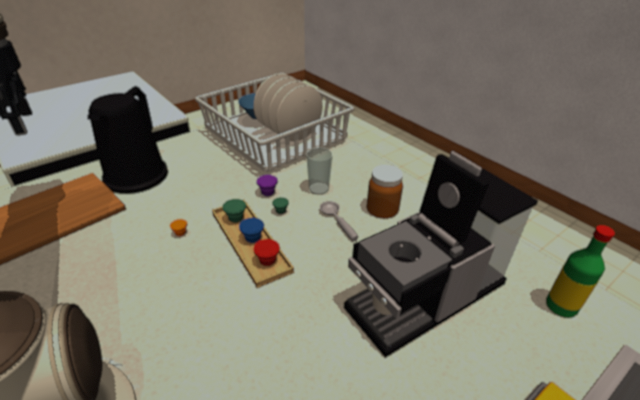

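The top view shows the tray with green (226,244), blue (260,245) and red (293,251). Possible mix-ups are the small green (243,203), purple (208,194) and orange (209,293). The tray green is the larger one, so that is my choice. The machine is at about (418,180), with its front toward the robot and the flap open.

```bash
cat >> h.py <<'E'
def cloud(d,c):
    k=calibration(c); K=np.array(k["camera_matrix"]); v,u=np.mgrid[:400,:640]
    P=np.stack([(u-K[0,2])/K[0,0]*d,(v-K[1,2])/K[1,1]*d,d],-1)
    P=(P-np.array(k["t"]))@np.array(k["R"]); P[d==0]=np.nan; return P
E
python3 - <<'E'
from h import *
np.set_printoptions(precision=4,suppress=True)
z=np.load("top.npz"); im=z["im"]; P=cloud(z["d"],"top"); X,Y,Z=P[...,0],P[...,1],P[...,2]
cv2.imwrite("pics/c1.png",cv2.resize(np.hstack([im[170:290,190:330],im[130:250,360:500]])[:,:,::-1],None,fx=2.8,fy=2.8,interpolation=cv2.INTER_CUBIC))
M=(X>.4)&(X<.85)&(Y>-.3)&(Y<-.08)
h,e=np.histogram(Z[M&(Z>.1)],bins=np.arange(.1,.36,.004)); print([(round(a,3),n) for a,n in zip(e,h) if n>30])
for lo,hi in((.16,.2),(.205,.23),(.24,.36)):
    m=M&(Z>lo)&(Z<hi); 
    if m.sum()>20: 
        r=cv2.minAreaRect(np.c_[X[m],Y[m]].astype(np.float32)*1000); print(lo,m.sum(),np.median(Z[m]),r,P[m].min(0),P[m].max(0))
for n,u,v in(("green",226,243),("small",243,201),("blue",260,245),("red",293,251)):
    W=np.zeros((400,640),bool); W[v-18:v+18,u-16:u+16]=1
    m=W&(Z>.03); print(n,m.sum(),np.median(Z[m]),cv2.minEnclosingCircle(np.c_[X[m],Y[m]].astype(np.float32)),P[m].mean(0))
m=(Z>.012)&(Z<.024)&(X>.38)&(X<.52)&(Y>.05)&(Y<.35); print("tray",cv2.minAreaRect(np.c_[X[m],Y[m]].astype(np.float32)*1000))
# chamber hole pixels
for c in("top","side"):
    z=np.load(c+".npz"); P=cloud(z["d"],c); a=pix([.552,-.168,.18],c).astype(int)
    s=P[a[1]-14:a[1]+15:2,a[0]-16:a[0]+17:2,2]; print(c); print((s*1000).round())
E
```

```text
[(np.float64(0.116), np.int64(43)), (np.float64(0.12), np.int64(50)), (np.float64(0.124), np.int64(76)), (np.float64(0.128), np.int64(400)), (np.float64(0.132), np.int64(320)), (np.float64(0.136), np.int64(64)), (np.float64(0.14), np.int64(71)), (np.float64(0.144), np.int64(73)), (np.float64(0.148), np.int64(86)), (np.float64(0.152), np.int64(73)), (np.float64(0.156), np.int64(104)), (np.float64(0.16), np.int64(283)), (np.float64(0.164), np.int64(373)), (np.float64(0.168), np.int64(1986)), (np.float64(0.172), np.int64(1018)), (np.float64(0.176), np.int64(65)), (np.float64(0.18), np.int64(133)), (np.float64(0.184), np.int64(111)), (np.float64(0.188), np.int64(134)), (np.float64(0.192), np.int64(74)), (np.float64(0.196), np.int64(78)), (np.float64(0.2), np.int64(52)), (np.float64(0.204), np.int64(40)), (np.float64(0.208), np.int64(59)), (np.float64(0.212), np.int64(525)), (np.float64(0.216), np.int64(2384)), (np.float64(0.22), np.int64(133)), (np.float64(0.228), np.int64(35)), (np.float64(0.236), np.int64(32)), (np.float64(0.24), np.int64(33)), (np.float64(0.248), np.int64(43)), (np.fl
[... 3683 characters left out ...]
. 152. 151. 151. 151. 152. 154. 155. 157.  nan 161.
  164. 168. 173.]
 [171. 154. 152. 149. 148. 147. 146. 146. 146. 150. 150. 153. 154. 157.
  161. 166. 170.]
 [174. 151. 146. 144. 143. 142. 141. 141. 142. 145. 146. 147. 150. 152.
  156. 161. 170.]
 [172. 172. 141. 138. 137. 138. 136. 137. 138. 140. 140. 143. 145. 150.
  153. 160. 170.]
 [173. 172. 135. 134. 134. 132. 133. 134. 133. 134. 137. 140. 142. 142.
  148. 155.  nan]
 [172. 172. 173. 173. 131. 132. 131. 132. 132. 133. 133. 134. 137. 141.
  165. 171. 173.]
 [173. 172. 172. 171. 173. 173. 133. 133. 132. 132. 135. 132. 133. 137.
   nan 174. 173.]
 [172. 173. 172. 173. 172. 172. 173. 172. 173. 172. 173. 173. 172. 171.
  172. 173. 172.]]
```

View pics/c1.png

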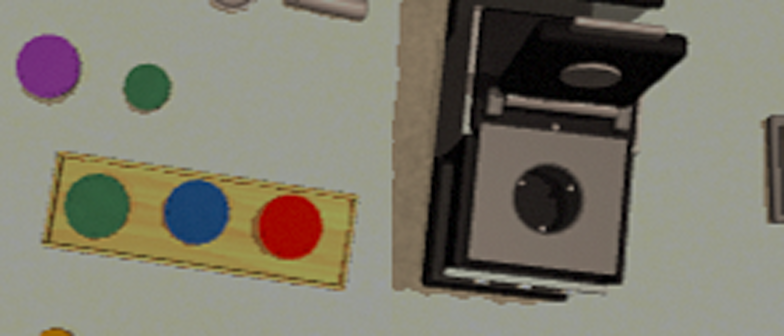

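```bash
cat >> h.py <<'E'
from scipy.spatial.transform import Rotation as Ro
def plan(pos,yaw,n,claw,rpy=None):
    o=get_obs(); R0=Ro.from_euler("xyz",o["tcp_rot"],degrees=True); R1=Ro.from_euler("xyz",rpy or [180,0,yaw],degrees=True)
    rv=(R0.inv()*R1).as_rotvec(); p=o["ee_pos"]; dp=(np.array(pos)-p)/n
    print("from",p.round(4),o["tcp_rot"].round(2),"F",o["wrist_force"].round(2),"open",round(o["opening"],4),"t",round(o["time"],2))
    rows=[]
    for i in range(n):
        R=R0*Ro.from_rotvec(rv*i/n)
        rows.append([list((np.degrees(rv)/n).round(2)+0.0),list(R.inv().apply(dp).round(4)),claw])
    print(str(rows).replace("np.float64",""). replace("(","").replace(")",""))
E
python3 - <<'E'
from h import *
np.set_printoptions(precision=4,suppress=True)
for c in("top","side"):
    z=np.load(c+".npz"); P=cloud(z["d"],c); k=calibration(c); C=-np.array(k["R"]).T@np.array(k["t"])
    Q=C+(P-C)*((.172-C[2])/(P[...,2]-C[2]))[...,None]
    m=(P[...,2]<.167)&(np.hypot(Q[...,0]-.552,Q[...,1]+.168)<.035)
    q=np.c_[Q[m][:,0],Q[m][:,1]].astype(np.float32)*1000
    print(c,m.sum(),cv2.minEnclosingCircle(q),q.mean(0),cv2.minAreaRect(q))
k=calibration("wrist"); C=-np.array(k["R"]).T@np.array(k["t"]);o=get_obs()
print("cam in tool",Ro.from_euler("xyz",o["tcp_rot"],degrees=True).inv().apply(C-o["ee_pos"]))
plan([.460,.2655,.11],81.9,12,100)
E
```

```text
top 441 ((552.59033203125, -163.0531463623047), 25.524547576904297) [ 552.5402 -162.681 ] ((553.1407470703125, -163.3624725341797), (49.140411376953125, 49.33721160888672), 0.2740069329738617)
side 477 ((552.9845581054688, -167.0532684326172), 24.90159797668457) [ 552.3347 -167.6503] ((552.5235595703125, -167.31155395507812), (45.81662368774414, 48.59777069091797), 12.010114669799805)
cam in tool [ 0.0715  0.0004 -0.1425]
from [0.1482 0.5296 0.2313] [-180.     -0.    164.37] F [-0.62  0.63  0.53] open 0.0854 t 1.0
[[[0.0, 0.0, 6.87], [-0.031, -0.0142, 0.0101], 100], [[0.0, 0.0, 6.87], [-0.0324, -0.0104, 0.0101], 100], [[0.0, 0.0, 6.87], [-0.0334, -0.0064, 0.0101], 100], [[0.0, 0.0, 6.87], [-0.034, -0.0024, 0.0101], 100], [[0.0, 0.0, 6.87], [-0.034, 0.0017, 0.0101], 100], [[0.0, 0.0, 6.87], [-0.0336, 0.0058, 0.0101], 100], [[0.0, 0.0, 6.87], [-0.0326, 0.0097, 0.0101], 100], [[0.0, 0.0, 6.87], [-0.0312, 0.0136, 0.0101], 100], [[0.0, 0.0, 6.87], [-0.0294, 0.0172, 0.0101], 100], [[0.0, 0.0, 6.87], [-0.0271, 0.0206, 0.0101], 100], [[0.0, 0.0, 6.87], [-0.0245, 0.0237, 0.0101], 100], [[0.0, 0.0, 6.87], [-0.0215, 0.0264, 0.0101], 100]]
```

servo_tool([
  [[0, 0, 6.87], [-0.031, -0.0142, 0.01], 100],
  [[0, 0, 6.87], [-0.0324, -0.0104, 0.01], 100],
  [[0, 0, 6.87], [-0.0334, -0.0064, 0.01], 100],
  [[0, 0, 6.87], [-0.034, -0.0024, 0.01], 100],
  [[0, 0, 6.87], [-0.034, 0.0017, 0.01], 100],
  [[0, 0, 6.87], [-0.0336, 0.0058, 0.01], 100],
  [[0, 0, 6.87], [-0.0326, 0.0097, 0.01], 100],
  [[0, 0, 6.87], [-0.0312, 0.0136, 0.01], 100],
  [[0, 0, 6.87], [-0.0294, 0.0172, 0.01], 100],
  [[0, 0, 6.87], [-0.0271, 0.0206, 0.01], 100],
  [[0, 0, 6.87], [-0.0245, 0.0237, 0.01], 100],
  [[0, 0, 6.87], [-0.0215, 0.0264, 0.01], 100],
])

```text
time: 2.2
ee_pos: [0.461, 0.2646, 0.111]
tcp_rot: [180.0, -0.0, 81.6]
wrist_force: [0.7, 0.4, -0.6]
opening: 0.0852
grasp_force: 0.0
```

servo_tool([
  [[0, 0, 0], [0, 0, 0], 100],
  [[0, 0, 0], [0, 0, 0], 100],
])

```text
time: 2.4
ee_pos: [0.4602, 0.2651, 0.111]
tcp_rot: [-180.0, 0.0, 81.9]
wrist_force: [-0.0, 0.5, 0.2]
opening: 0.0856
grasp_force: 0.0
```

```bash
python3 - <<'E'
from h import *
np.set_printoptions(precision=4,suppress=True)
im,d=camera("wrist"); cv2.imwrite("pics/w1.png",im[:,:,::-1])
for r in recognise("capsule_green","wrist")[:4]: print(r["score"],world(r["xyz"],"wrist"))
plan([.460,.2655,.032],81.9,3,100)
E
```

```text
0.9 [0.5663 0.2272 0.0322]
0.88 [0.5832 0.3123 0.0431]
0.64 [0.4627 0.2716 0.0478]
0.58 [0.3401 0.3034 0.0319]
from [0.4597 0.2661 0.1116] [180.    -0.02  82.02] F [-1.23  0.04  0.7 ] open 0.0854 t 2.5
[[[0.0, -0.01, 0.04], [-0.0002, 0.0001, 0.0265], 100], [[0.0, -0.01, 0.04], [-0.0002, 0.0001, 0.0265], 100], [[0.0, -0.01, 0.04], [-0.0002, 0.0001, 0.0265], 100]]
```

View pics/w1.png

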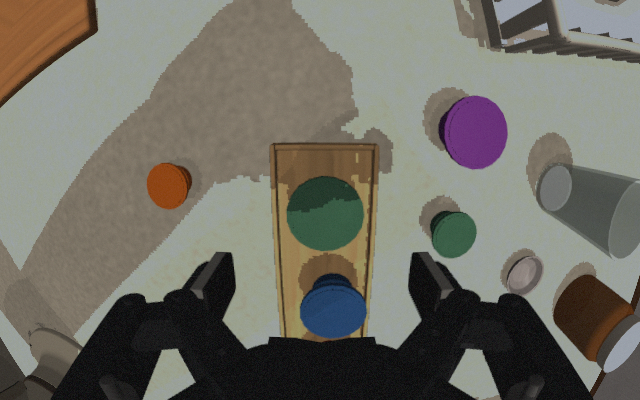

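The wrist view shows the tray green capsule at (325,213), centred between the fingers (about x=322), with the blue one at (333,310). The small green is at (454,234).

servo_tool([
  [[0, 0, 0], [0.001, 0, 0.0265], 100],
  [[0, 0, 0], [0, 0, 0.0265], 100],
  [[0, 0, 0], [0, 0, 0.026], 100],
  [[0, 0, 0], [0, 0, 0], 100],
  [[0, 0, 0], [0, 0, 0], 40],
  [[0, 0, 0], [0, 0, 0], 40],
  [[0, 0, 0], [0, 0, 0], 40],
  [[0, 0, 0], [0, 0, 0], 40],
  [[0, 0, 0], [0, 0, 0], 40],
  [[0, 0, 0], [0, 0, 0], 40],
], force=20)

```text
time: 3.5
ee_pos: [0.4609, 0.2674, 0.0345]
tcp_rot: [179.9, -0.1, 82.0]
wrist_force: [-1.7, 0.9, 5.5]
opening: 0.0546
grasp_force: 20.2
```

servo_tool([
  [[0, 0, 0], [0, 0, 0], 40],
  [[0, 0, 0], [0, 0, -0.01], 40],
  [[0, 0, 0], [0, 0, -0.03], 40],
  [[0, 0, 0], [0, 0, -0.05], 40],
  [[0, 0, 0], [0, 0, -0.05], 40],
  [[0, 0, 0], [0, 0, -0.05], 40],
  [[0, 0, 0], [0, 0, -0.05], 40],
  [[0, 0, 0], [0, 0, 0], 40],
  [[0, 0, 0], [0, 0, 0], 40],
])

```text
time: 4.4
ee_pos: [0.4607, 0.2669, 0.2748]
tcp_rot: [179.8, -0.1, 81.9]
wrist_force: [0.4, 0.1, -1.7]
opening: 0.0548
grasp_force: 21.4
```

```bash
python3 - <<'E'
from h import *
im,d=camera("wrist"); cv2.imwrite("pics/w2.png",im[:,:,::-1])
o=get_obs();R=Ro.from_euler("xyz",o["tcp_rot"],degrees=True)
for r in recognise("capsule_green","wrist")[:4]:
    w=world(r["xyz"],"wrist"); print(r["score"],w,"tool",R.inv().apply(w-o["ee_pos"]).round(4))
plan([.552,-.166,.29],174,12,40)
E
```

```text
0.95 [0.58662489 0.31001309 0.04168965] tool [0.0606 0.1188 0.2313]
0.84 [0.33822475 0.30225521 0.02470218] tool [ 0.018  -0.1261  0.2481]
0.73 [0.56290626 0.2259818  0.03130179] tool [-0.026   0.1071  0.2417]
0.66 [0.45902833 0.27267782 0.28713852] tool [ 0.0058 -0.0021 -0.0142]
from [0.46   0.2664 0.2718] [-1.7996e+02  3.0000e-02  8.1930e+01] F [ 0.56 -0.09  0.14] open 0.0542 t 4.5
[[[0.0, 0.0, -7.67], [-0.0346, 0.0127, -0.0015], 40], [[0.0, 0.0, -7.67], [-0.036, 0.0079, -0.0015], 40], [[0.0, 0.0, -7.67], [-0.0367, 0.003, -0.0015], 40], [[0.0, 0.0, -7.67], [-0.0368, -0.0019, -0.0015], 40], [[0.0, 0.0, -7.67], [-0.0362, -0.0068, -0.0015], 40], [[0.0, 0.0, -7.67], [-0.035, -0.0116, -0.0015], 40], [[0.0, 0.0, -7.67], [-0.0331, -0.0161, -0.0015], 40], [[0.0, 0.0, -7.67], [-0.0307, -0.0204, -0.0015], 40], [[0.0, 0.0, -7.67], [-0.0277, -0.0243, -0.0015], 40], [[0.0, 0.0, -7.67], [-0.0242, -0.0278, -0.0015], 40], [[0.0, 0.0, -7.67], [-0.0203, -0.0308, -0.0015], 40], [[0.0, 0.0, -7.67], [-0.016, -0.0332, -0.0015], 40]]
```

View pics/w2.png

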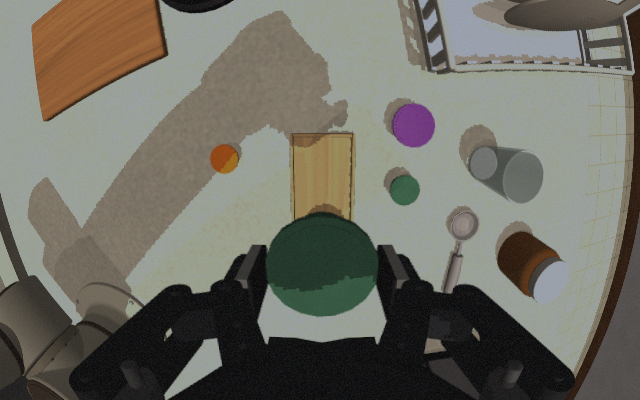

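The capsule is held at (322,262) between the pads, level, and the tray slot is empty. I'll measure its offset in the tool frame before placing it.

```bash
cat >> h.py <<'E'
def wcloud(d,k):
    K=np.array(k["camera_matrix"]); v,u=np.mgrid[:400,:640]; a=(u-K[0,2])/K[0,0]; b=(v-K[1,2])/K[1,1]; th=np.hypot(a,b)+1e-9
    s=np.tan(th)/th; P=np.stack([a*s*d,b*s*d,d],-1); P[(d==0)|(th>1.4)]=np.nan
    return (P-np.array(k["t"]))@np.array(k["R"])
E
python3 - <<'E'
from h import *
o=get_obs();k=calibration("wrist");im,d=camera("wrist"); P=wcloud(d,k)
R=Ro.from_euler("xyz",o["tcp_rot"],degrees=True)
T=(P-o["ee_pos"])@R.as_matrix()
i=im.astype(int); m=(i[...,1]>i[...,0]+12)&(T[...,2]<.03)&(abs(T[...,0])<.06)&(abs(T[...,1])<.06)
q=T[m]; print(m.sum(),np.median(q,0)); f=q[abs(q[:,2]-np.median(q[:,2]))<.004]
print(cv2.minEnclosingCircle((f[:,:2]*1000).astype(np.float32)),f.mean(0), np.linalg.lstsq(np.c_[f[:,:2],np.ones(len(f))],f[:,2],rcond=None)[0])
E
```

```text
8922 [ 0.00168755  0.00049269 -0.01071701]
((-1.1202229261398315, 0.4148416221141815), 28.5310001373291) [ 0.00095938  0.0003143  -0.01068913] [ 4.04714246e-03 -1.24788475e-05 -1.06930115e-02]
```

servo_tool([
  [[0, 0, -7.67], [-0.0346, 0.0127, -0.0015], 40],
  [[0, 0, -7.67], [-0.036, 0.0079, -0.0015], 40],
  [[0, 0, -7.67], [-0.0367, 0.003, -0.0015], 40],
  [[0, 0, -7.67], [-0.0368, -0.0019, -0.0015], 40],
  [[0, 0, -7.67], [-0.0362, -0.0068, -0.0015], 40],
  [[0, 0, -7.67], [-0.035, -0.0116, -0.0015], 40],
  [[0, 0, -7.67], [-0.0331, -0.0161, -0.0015], 40],
  [[0, 0, -7.67], [-0.0307, -0.0204, -0.0015], 40],
  [[0, 0, -7.67], [-0.0277, -0.0243, -0.0015], 40],
  [[0, 0, -7.67], [-0.0242, -0.0278, -0.0015], 40],
  [[0, 0, -7.67], [-0.0203, -0.0308, -0.0015], 40],
  [[0, 0, -7.67], [-0.016, -0.0332, -0.0015], 40],
])

```text
time: 5.75
ee_pos: [0.5517, -0.1674, 0.289]
tcp_rot: [180.0, -0.1, 174.3]
wrist_force: [1.1, 1.0, 1.2]
opening: 0.0546
grasp_force: 21.4
```

servo_tool([
  [[0, 0, 0], [0, 0, 0], 40],
  [[0, 0, 0], [0, 0, 0], 40],
])

```text
time: 5.95
ee_pos: [0.5517, -0.1665, 0.2887]
tcp_rot: [180.0, -0.2, 173.8]
wrist_force: [0.1, 0.6, -1.2]
opening: 0.0547
grasp_force: 21.4
```

```bash
python3 - <<'E'
from h import *
o=get_obs();k=calibration("wrist");im,d=camera("wrist"); cv2.imwrite("pics/w3.png",im[:,:,::-1]); P=wcloud(d,k); np.savez("w3.npz",P=P,im=im)
C=-np.array(k["R"]).T@np.array(k["t"])
for n in("chamber","hinge"):
    for r in mark_of(n,"wrist")[:2]: print(n,r["score"],world(r["xyz"],"wrist"))
Z=P[...,2]; dk=(abs(P[...,0]-.55)<.06)&(abs(P[...,1]+.167)<.06)&(abs(Z-.172)<.012); print("deck",dk.sum(),np.median(Z[dk]))
print("cam",C); plan([.552,-.166,.29],174,1,40)
E
```

```text
deck 9334 0.17265321180101711
cam [ 0.48114148 -0.15860468  0.43146554]
from [ 0.5519 -0.165   0.2899] [ 1.7998e+02 -5.0000e-02  1.7396e+02] F [-0.39 -0.83  0.31] open 0.0547 t 6.1
[[[0.02, -0.05, -0.04], [-0.0002, -0.0009, -0.0001], 40]]
```

View pics/w3.png

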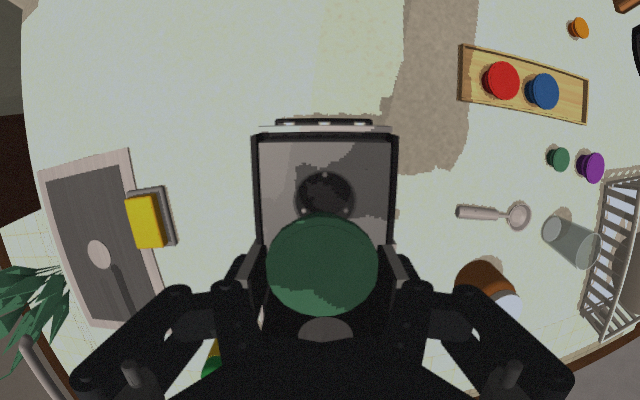

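The deck is at (325,195), with the well mouth at (324,195) partly hidden by the held capsule and clear of the flap. I'll fit the mouth circle.

```bash
python3 - <<'E'
from h import *
from scipy.optimize import least_squares
z=np.load("w3.npz");P=z["P"];k=calibration("wrist");C=-np.array(k["R"]).T@np.array(k["t"])
Q=C+(P-C)*((.1725-C[2])/(P[...,2]-C[2]))[...,None]
Z=np.nan_to_num(P[...,2],nan=1)
near=np.hypot(Q[...,0]-.552,Q[...,1]+.166)<.04
hole=(near&(Z<.168)).astype(np.uint8); hole=cv2.morphologyEx(hole,cv2.MORPH_OPEN,np.ones((3,3)))
deck=(near&(abs(Z-.1725)<.004)).astype(np.uint8)
b=(hole>0)&(cv2.dilate(deck,np.ones((3,3)))>0)
q=Q[b][:,:2]; f=least_squares(lambda p:np.hypot(q[:,0]-p[0],q[:,1]-p[1])-p[2],[.552,-.166,.026],loss="soft_l1",f_scale=.001)
g=least_squares(lambda p:np.hypot(q[:,0]-p[0],q[:,1]-p[1])-.026,[.552,-.166],loss="soft_l1",f_scale=.001)
print(len(q),f.x,g.x,np.abs(f.fun).mean())
D=(abs(P[...,2]-.1725)<.004)&(P[...,0]>.48)&(P[...,0]<.62)&(P[...,1]<-.09)&(P[...,1]>-.25)
print(cv2.minAreaRect((P[D][:,:2]*1000).astype(np.float32)))
plan([g.x[0],g.x[1],.24],174,1,40)
E
```

```text
157 [ 0.55453177 -0.16341032  0.02473598] [ 0.5559171  -0.16357942] 0.000393850473734076
((552.8189086914062, -163.35740661621094), (112.86957550048828, 99.45536041259766), 83.87499237060547)
from [ 0.5519 -0.165   0.2899] [ 1.7998e+02 -5.0000e-02  1.7396e+02] F [-0.39 -0.83  0.31] open 0.0547 t 6.1
[[[0.02, -0.05, -0.04], [-0.0039, 0.0019, 0.0499], 40]]
```

servo_tool([
  [[0, 0, 0], [-0.002, 0.0008, 0.03], 40],
  [[0, 0, 0], [0, 0, 0.03], 40],
  [[0, 0, 0], [0, 0, 0.02], 40],
  [[0, 0, 0], [0, 0, 0], 40],
  [[0, 0, 0], [0, 0, 0.005], 40],
  [[0, 0, 0], [0, 0, 0], 40],
])

```text
time: 6.7
ee_pos: [0.5545, -0.165, 0.2062]
tcp_rot: [-180.0, 0.1, 174.0]
wrist_force: [-0.8, 0.8, -0.3]
opening: 0.0546
grasp_force: 21.4
```

servo_tool([
  [[0, 0, 0], [0, 0, 0.004], 40],
  [[0, 0, 0], [0, 0, 0.004], 40],
  [[0, 0, 0], [0, 0, 0], 40],
])

```text
time: 7.0
ee_pos: [0.5541, -0.1654, 0.1969]
tcp_rot: [180.0, -0.0, 174.0]
wrist_force: [0.2, -0.3, -0.4]
opening: 0.0546
grasp_force: 21.4
```

servo_tool([
  [[0, 0, 0], [0, 0, 0.004], 40],
  [[0, 0, 0], [0, 0, 0.004], 40],
  [[0, 0, 0], [0, 0, 0.004], 40],
  [[0, 0, 0], [0, 0, 0], 40],
])

```text
time: 7.4
ee_pos: [0.5539, -0.1653, 0.1845]
tcp_rot: [180.0, -0.1, 174.0]
wrist_force: [0.4, 0.6, -0.9]
opening: 0.0545
grasp_force: 21.4
```

servo_tool([
  [[0, 0, 0], [0, 0, 0.002], 40],
  [[0, 0, 0], [0, 0, 0.002], 40],
  [[0, 0, 0], [0, 0, 0], 40],
])

```text
time: 7.7
ee_pos: [0.5541, -0.1653, 0.181]
tcp_rot: [180.0, -0.0, 174.0]
wrist_force: [-0.6, 0.5, -0.5]
opening: 0.0544
grasp_force: 21.4
```

servo_tool([
  [[0, 0, 0], [0, 0, 0.002], 40],
  [[0, 0, 0], [0, 0, 0.001], 40],
  [[0, 0, 0], [0, 0, 0], 40],
])

```text
time: 8.0
ee_pos: [0.5542, -0.1653, 0.1781]
tcp_rot: [180.0, -0.0, 174.0]
wrist_force: [0.7, 0.7, -0.2]
opening: 0.0545
grasp_force: 21.4
```

servo_tool([
  [[0, 0, 0], [0, 0, 0.001], 40],
  [[0, 0, 0], [0, 0, 0.001], 40],
  [[0, 0, 0], [0, 0, 0], 40],
])

```text
time: 8.3
ee_pos: [0.5542, -0.1653, 0.1762]
tcp_rot: [180.0, -0.0, 174.0]
wrist_force: [0.7, 0.7, 0.4]
opening: 0.0551
grasp_force: 21.4
```

servo_tool([
  [[0, 0, 0], [0, 0, 0.001], 40],
  [[0, 0, 0], [0, 0, 0], 40],
])

```text
time: 8.5
ee_pos: [0.5542, -0.1653, 0.1753]
tcp_rot: [180.0, 0.0, 174.0]
wrist_force: [0.0, 0.8, -0.2]
opening: 0.0545
grasp_force: 21.5
```

```bash
python3 - <<'E'
from h import *
for _ in range(4):
    o=get_obs(); print(o["ee_pos"].round(4),o["wrist_force"].round(2))
E
```

```text
[ 0.5542 -0.1653  0.1753] [ 0.04  0.77 -0.18]
[ 0.5542 -0.1653  0.1753] [ 0.04  0.77 -0.18]
[ 0.5542 -0.1653  0.1753] [ 0.04  0.77 -0.18]
[ 0.5542 -0.1653  0.1753] [ 0.04  0.77 -0.18]
```

servo_tool([
  [[0, 0, 0], [0, 0, 0], 85],
  [[0, 0, 0], [0, 0, 0], 85],
  [[0, 0, 0], [0, 0, 0], 85],
  [[0, 0, 0], [0, 0, -0.015], 85],
  [[0, 0, 0], [0, 0, -0.025], 85],
  [[0, 0, 0], [0, 0, -0.02], 0],
  [[0, 0, 0], [0, 0, 0], 0],
  [[0, 0, 0], [0, 0, 0], 0],
  [[0, 0, 0], [0, 0, 0], 0],
])

```text
time: 9.4
ee_pos: [0.554, -0.1653, 0.2342]
tcp_rot: [180.0, -0.1, 174.0]
wrist_force: [0.6, 0.2, -0.1]
opening: 0.0145
grasp_force: 0.0
```

```bash
python3 - <<'E'
from h import *
o=get_obs();k=calibration("wrist");im,d=camera("wrist"); P=wcloud(d,k)
i=im.astype(int); m=(i[...,1]>i[...,0]+12)&(P[...,2]>.15)&(P[...,2]<.22)&(abs(P[...,0]-.554)<.05)&(abs(P[...,1]+.165)<.05)
f=P[m]; print(m.sum(),np.median(f,0),f.min(0),f.max(0)); print("tilt",np.linalg.lstsq(np.c_[f[:,:2],np.ones(len(f))],f[:,2],rcond=None)[0])
D=(abs(P[...,2]-.1725)<.006)&~m&(abs(P[...,0]-.55)<.05)&(abs(P[...,1]+.167)<.045); print("deck",np.median(P[D][:,2]))
v=np.vstack([im[150:400]]); cv2.imwrite("pics/w4.png",v[:,:,::-1])
plan([.554,-.1645,.19],174,1,0); print(o["time"],o["opening"])
E
```

```text
4692 [ 0.55193086 -0.16379145  0.18580943] [ 0.52812562 -0.19390353  0.17212786] [ 0.59029935 -0.13544193  0.18887287]
tilt [ 0.02275245 -0.04210713  0.16626903]
deck 0.1727048387939892
from [ 0.5539 -0.1653  0.2341] [ 1.7998e+02 -1.0000e-01  1.7397e+02] F [ 0.47 -0.85 -0.25] open 0.0069 t 9.45
[[[0.02, -0.1, -0.03], [-0.0001, 0.0008, 0.0441], 0]]
9.4 0.014496575996732203
```

View pics/w4.png

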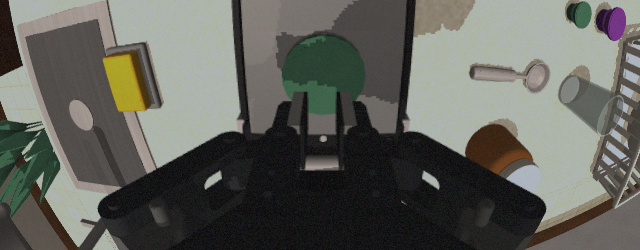

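The capsule sits in the well with its rim at about (323,75). The rim top is at 0.186, about 8.5 mm short of home, as expected. Next is pressing with the fingers shut.

servo_tool([
  [[0, 0, 0], [0, 0.0008, 0.025], 0],
  [[0, 0, 0], [0, 0, 0.018], 0],
  [[0, 0, 0], [0, 0, 0.002], 0],
  [[0, 0, 0], [0, 0, 0], 0],
])

```text
time: 9.85
ee_pos: [0.5538, -0.1644, 0.1897]
tcp_rot: [180.0, -0.1, 174.0]
wrist_force: [0.4, -0.5, -0.7]
opening: -0.0002
grasp_force: 0.0
```

servo_tool([
  [[0, 0, 0], [0, 0, 0.001], 0],
  [[0, 0, 0], [0, 0, 0.001], 0],
  [[0, 0, 0], [0, 0, 0.001], 0],
  [[0, 0, 0], [0, 0, 0], 0],
])

```text
time: 10.25
ee_pos: [0.5544, -0.1646, 0.1875]
tcp_rot: [-180.0, 0.0, 174.0]
wrist_force: [0.3, -0.4, -0.3]
opening: 0.0002
grasp_force: 0.0
```

servo_tool([
  [[0, 0, 0], [0, 0, 0.001], 0],
  [[0, 0, 0], [0, 0, 0], 0],
])

```text
time: 10.45
ee_pos: [0.5543, -0.1646, 0.1862]
tcp_rot: [180.0, -0.0, 174.0]
wrist_force: [-0.3, 0.3, -0.1]
opening: 0.0001
grasp_force: 0.0
```

servo_tool([
  [[0, 0, 0], [0, 0, 0.001], 0],
  [[0, 0, 0], [0, 0, 0], 0],
])

```text
time: 10.65
ee_pos: [0.5544, -0.1646, 0.1854]
tcp_rot: [-180.0, 0.0, 174.0]
wrist_force: [0.1, 0.2, 1.0]
opening: 0.0002
grasp_force: 0.5
```

servo_tool([
  [[0, 0, 0], [0, 0, 0.001], 0],
  [[0, 0, 0], [0, 0, 0], 0],
])

```text
time: 10.85
ee_pos: [0.5544, -0.1647, 0.1845]
tcp_rot: [-180.0, 0.0, 174.0]
wrist_force: [0.3, -0.6, 2.5]
opening: -0.0001
grasp_force: 1.2
```

servo_tool([
  [[0, 0, 0], [0, 0, 0.001], 0],
  [[0, 0, 0], [0, 0, 0], 0],
])

```text
time: 11.05
ee_pos: [0.5544, -0.1646, 0.1835]
tcp_rot: [-180.0, 0.0, 174.0]
wrist_force: [-0.6, -0.2, 3.6]
opening: 0.0003
grasp_force: 1.9
```

servo_tool([
  [[0, 0, 0], [0, 0, 0.001], 0],
  [[0, 0, 0], [0, 0, 0], 0],
])

```text
time: 11.25
ee_pos: [0.5543, -0.1646, 0.1822]
tcp_rot: [-180.0, 0.0, 174.0]
wrist_force: [0.4, -2.0, 2.4]
opening: -0.0
grasp_force: 1.2
```

servo_tool([
  [[0, 0, 0], [0, 0, 0.001], 0],
  [[0, 0, 0], [0, 0, 0], 0],
])

```text
time: 11.45
ee_pos: [0.5541, -0.1645, 0.1807]
tcp_rot: [180.0, -0.1, 174.0]
wrist_force: [-0.4, 0.9, -0.0]
opening: 0.0002
grasp_force: 0.0
```

It clicked through. I'll feel gently for the hard stop.

servo_tool([
  [[0, 0, 0], [0, 0, 0.001], 0],
  [[0, 0, 0], [0, 0, 0.001], 0],
  [[0, 0, 0], [0, 0, 0], 0],
])

```text
time: 11.75
ee_pos: [0.5541, -0.1645, 0.1789]
tcp_rot: [180.0, -0.0, 174.0]
wrist_force: [-0.2, 0.1, -0.3]
opening: 0.0001
grasp_force: 0.0
```

servo_tool([
  [[0, 0, 0], [0, 0, 0.0007], 0],
  [[0, 0, 0], [0, 0, 0], 0],
])

```text
time: 11.95
ee_pos: [0.5543, -0.1645, 0.1785]
tcp_rot: [180.0, -0.0, 174.0]
wrist_force: [-0.2, -0.5, -0.2]
opening: -0.0
grasp_force: 0.0
```

servo_tool([
  [[0, 0, 0], [0, 0, 0.0005], 0],
  [[0, 0, 0], [0, 0, 0], 0],
])

```text
time: 12.15
ee_pos: [0.5543, -0.1646, 0.178]
tcp_rot: [180.0, -0.0, 174.0]
wrist_force: [0.5, 0.6, 0.3]
opening: -0.0002
grasp_force: 0.0
```

servo_tool([
  [[0, 0, 0], [0, 0, 0.0005], 0],
  [[0, 0, 0], [0, 0, 0], 0],
])

```text
time: 12.35
ee_pos: [0.5544, -0.1646, 0.1779]
tcp_rot: [-180.0, 0.0, 174.0]
wrist_force: [-0.3, 0.1, 1.7]
opening: 0.0001
grasp_force: 1.1
```

servo_tool([
  [[0, 0, 0], [0, 0, 0.0005], 0],
  [[0, 0, 0], [0, 0, 0], 0],
])

```text
time: 12.55
ee_pos: [0.5544, -0.1646, 0.1778]
tcp_rot: [-180.0, 0.1, 174.0]
wrist_force: [-1.1, -0.1, 4.5]
opening: 0.0002
grasp_force: 2.8
```

Hard stop at z = 0.1778, which is the deck plus 5 mm, so the capsule is seated. Now I'll go up, over and behind the flap.

servo_tool([
  [[0, 0, 0], [0, 0, -0.02], 0],
  [[0, 0, 0], [0, 0, -0.04], 0],
  [[0, 0, 0], [0, 0, -0.045], 0],
  [[0, 0, 0], [0, 0, -0.045], 0],
  [[0, 0, 0], [0, 0, -0.02], 0],
  [[0, 0, 0], [0, 0, 0], 0],
  [[0, 0, 0], [-0.03, 0, 0], 0],
  [[0, 0, 0], [-0.03, 0, 0], 0],
  [[0, 0, 0], [-0.03, 0, 0], 0],
  [[0, 0, 0], [-0.02, 0, 0], 0],
  [[0, 0, 0], [-0.014, 0, 0], 0],
  [[0, 0, 0], [0, 0, 0], 0],
])

```text
time: 13.75
ee_pos: [0.678, -0.1773, 0.3378]
tcp_rot: [179.9, -0.8, 174.0]
wrist_force: [1.5, 0.3, -1.0]
opening: -0.0
grasp_force: 0.0
```

```bash
python3 - <<'E'
from h import *
o=get_obs(); print(o["q"].round(1))
im,d=camera("top"); P=cloud(d,"top")
i=im.astype(int); m=(i[...,1]>i[...,0]+12)&(abs(P[...,0]-.554)<.04)&(abs(P[...,1]+.165)<.04); print("cap",m.sum(),np.nanmedian(P[m],0) if m.sum() else 0)
im,d=camera("side"); np.savez("s2.npz",im=im,d=d); P=cloud(d,"side")
for z in(.23,.25,.27,.29,.31):
    m=(abs(P[...,2]-z)<.004)&(abs(P[...,1]+.175)<.045)&(P[...,0]>.56)&(P[...,0]<.67); print(z,m.sum(),np.percentile(P[m][:,0],[5,50,95]).round(4))
cv2.imwrite("pics/s2.png",cv2.resize(im[80:300,320:560,::-1],None,fx=2.5,fy=2.5))
plan([.676,-.177,.345],174,1,0)
E
```

```text
[-14.7  40.7  70.4 120.5   0.   -8.7]
cap 541 [ 0.55179548 -0.1621106   0.17689673]
0.23 201 [0.6259 0.6306 0.6355]
0.25 212 [0.6283 0.631  0.6382]
0.27 238 [0.631  0.634  0.6405]
0.29 234 [0.6338 0.6385 0.6434]
0.31 168 [0.6461 0.649  0.6525]
from [ 0.6775 -0.1776  0.3448] [ 1.7999e+02 -6.0000e-02  1.7397e+02] F [-0.34  0.37  0.1 ] open -0.0 t 13.85
[[[0.01, -0.06, -0.03], [0.0015, 0.0004, -0.0002], 0]]
```

View pics/s2.png

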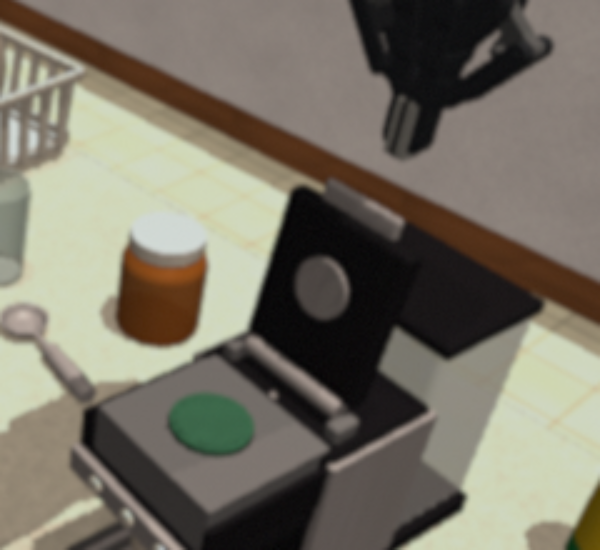

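The side view shows the capsule's rim flush on the deck at (210,422). The flap stands open and the shut fingers, at (405,140), are above and behind its lip. Now down behind it.

servo_tool([
  [[0, 0, 0], [0, 0, 0.02], 0],
  [[0, 0, 0], [0, 0, 0.02], 0],
  [[0, 0, 0], [0, 0, 0.015], 0],
  [[0, 0, 0], [0, 0, 0], 0],
  [[0, 0, 0], [0, 0, 0], 0],
])

```text
time: 14.35
ee_pos: [0.6766, -0.1775, 0.2943]
tcp_rot: [-180.0, 0.3, 174.0]
wrist_force: [0.3, 0.2, 0.8]
opening: 0.0002
grasp_force: 0.0
```

```bash
python3 - <<'E'
from h import *
o=get_obs(); print(o["q"].round(1),o["ee_pos"].round(4),o["tcp_rot"].round(2),o["wrist_force"])
# contact path: front corner of tip at r=108 on outer face (15 off), half thickness 11 fore, for flap angle th
hx=np.array([.6256,.1848]); 
for th in np.radians([0,10,20,30,40,50,60,70]):
    a=np.radians(8)-th; u=np.array([np.sin(a),np.cos(a)]); n=np.array([np.cos(a),-np.sin(a)])
    p=hx+.108*u+.015*n; print(round(np.degrees(th)),(p+[.011,0]).round(4))
E
```

```text
[-14.7  31.6  50.9 109.   -0.   -8.7] [ 0.6766 -0.1775  0.2943] [-179.96    0.26  173.96] [0.30260242 0.20359159 0.75101178]
0 [0.6665 0.2897]
10 [0.6478 0.2933]
20 [0.6288 0.2936]
30 [0.6101 0.2906]
40 [0.5921 0.2843]
50 [0.5755 0.2751]
60 [0.5607 0.2631]
70 [0.5483 0.2487]
```

servo_tool([
  [[0, 0, 0], [0.004, 0, 0.005], 0],
  [[0, 0, 0], [0.004, 0, 0], 0],
  [[0, 0, 0], [0.004, 0, 0], 0],
  [[0, 0, 0], [0.004, 0, 0], 0],
  [[0, 0, 0], [0.004, 0, 0], 0],
  [[0, 0, 0], [0.004, 0, 0], 0],
])

```text
time: 14.95
ee_pos: [0.6536, -0.1749, 0.2881]
tcp_rot: [-180.0, 0.3, 174.0]
wrist_force: [3.8, -0.1, 3.6]
opening: 0.0001
grasp_force: 2.4
```

servo_tool([
  [[0, 0, 0], [0.005, 0, 0], 0],
  [[0, 0, 0], [0.005, 0, 0], 0],
  [[0, 0, 0], [0.005, 0, 0], 0],
  [[0, 0, 0], [0.005, 0, 0], 0],
])

```text
time: 15.35
ee_pos: [0.6332, -0.1728, 0.2873]
tcp_rot: [-180.0, 0.2, 174.0]
wrist_force: [5.3, 0.3, 4.9]
opening: 0.0001
grasp_force: 2.6
```

servo_tool([
  [[0, 0, 0], [0.005, 0, 0], 0],
  [[0, 0, 0], [0.005, 0, 0.0005], 0],
  [[0, 0, 0], [0.005, 0, 0.001], 0],
  [[0, 0, 0], [0.005, 0, 0.001], 0],
  [[0, 0, 0], [0.005, 0, 0.0015], 0],
])

```text
time: 15.85
ee_pos: [0.6078, -0.1701, 0.2824]
tcp_rot: [-180.0, 0.0, 174.0]
wrist_force: [2.5, -0.2, 5.3]
opening: -0.0003
grasp_force: 2.0
```

servo_tool([
  [[0, 0, 0], [0.005, 0, 0.0015], 0],
  [[0, 0, 0], [0.005, 0, 0.002], 0],
  [[0, 0, 0], [0.005, 0, 0.002], 0],
])

```text
time: 16.15
ee_pos: [0.5928, -0.1685, 0.2765]
tcp_rot: [-180.0, 0.0, 174.0]
wrist_force: [1.2, 0.9, 2.6]
opening: -0.0003
grasp_force: 1.4
```

servo_tool([
  [[0, 0, 0], [0.005, 0, 0.0025], 0],
  [[0, 0, 0], [0.005, 0, 0.003], 0],
  [[0, 0, 0], [0.005, 0, 0.003], 0],
])

```text
time: 16.45
ee_pos: [0.5779, -0.1669, 0.2678]
tcp_rot: [180.0, -0.0, 174.0]
wrist_force: [0.6, -0.0, -0.3]
opening: 0.0003
grasp_force: 0.6
```

servo_tool([
  [[0, 0, 0], [0.005, 0, 0.003], 0],
  [[0, 0, 0], [0.005, 0, 0.004], 0],
  [[0, 0, 0], [0.004, 0, 0.004], 0],
  [[0, 0, 0], [0, 0, 0], 0],
])

```text
time: 16.85
ee_pos: [0.5639, -0.1655, 0.2567]
tcp_rot: [-180.0, -0.0, 174.0]
wrist_force: [0.5, 0.6, -0.1]
opening: 0.0003
grasp_force: 0.0
```

```bash
python3 - <<'E'
from h import *
im,d=camera("side"); P=cloud(d,"side")
cv2.imwrite("pics/s3.png",cv2.resize(im[80:300,320:560,::-1],None,fx=2.5,fy=2.5))
m=(P[...,0]>.48)&(P[...,0]<.61)&(abs(P[...,1]+.17)<.05)&(P[...,2]>.165)&(P[...,2]<.25); print(np.percentile(P[m][:,2],[5,25,50,75,95]).round(4))
E
```

```text
[0.171  0.1727 0.2093 0.2232 0.2309]
```

View pics/s3.png

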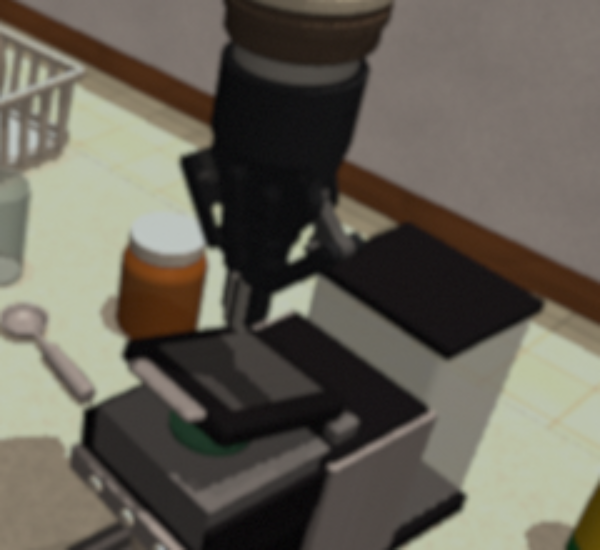

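The flap has snapped over and is swinging shut on its own, off the fingers. I'll retreat and check.

servo_tool([
  [[0, 0, 0], [0, 0, -0.02], 0],
  [[0, 0, 0], [0, 0, -0.03], 0],
  [[0, 0, 0], [0, 0, -0.03], 0],
  [[0, 0, 0], [0, 0, 0], 0],
  [[0, 0, 0], [0, 0, 0], 0],
  [[0, 0, 0], [0, 0, 0], 0],
  [[0, 0, 0], [0, 0, 0], 0],
  [[0, 0, 0], [0, 0, 0], 0],
  [[0, 0, 0], [0, 0, 0], 0],
  [[0, 0, 0], [0, 0, 0], 0],
])

```text
time: 17.9
ee_pos: [0.5645, -0.1655, 0.3372]
tcp_rot: [-180.0, 0.0, 174.0]
wrist_force: [0.4, -0.3, -0.1]
opening: 0.0001
grasp_force: 0.0
```

```bash
python3 - <<'E'
from h import *
im,d=camera("side"); P=cloud(d,"side")
cv2.imwrite("pics/s4.png",cv2.resize(im[80:380,200:560,::-1],None,fx=1.8,fy=1.8))
for x in (.51,.53,.55,.57,.59,.61):
    m=(abs(P[...,0]-x)<.005)&(abs(P[...,1]+.168)<.03)&(P[...,2]>.165)&(P[...,2]<.25); print(x,np.percentile(P[m][:,2],[10,50,90]).round(4))
for n in("capsule_red","capsule_blue","sugar","glass","mug"):
    print(n,[world(r["xyz"],"side").round(3) for r in mark_of(n,"side")[:1]])
E
```

```text
0.51 [0.1717 0.1981 0.2001]
0.53 [0.1991 0.2002 0.2012]
0.55 [0.1991 0.2001 0.2011]
0.57 [0.1993 0.2002 0.2011]
0.59 [0.1992 0.2    0.201 ]
0.61 [0.1988 0.1997 0.2006]
capsule_red [array([0.449, 0.096, 0.002])]
capsule_blue [array([0.457, 0.18 , 0.006])]
sugar [array([ 0.775,  0.08 , -0.001])]
glass [array([ 0.705,  0.244, -0.   ])]
mug [array([ 0.549, -0.153,  0.033])]
```

View pics/s4.png

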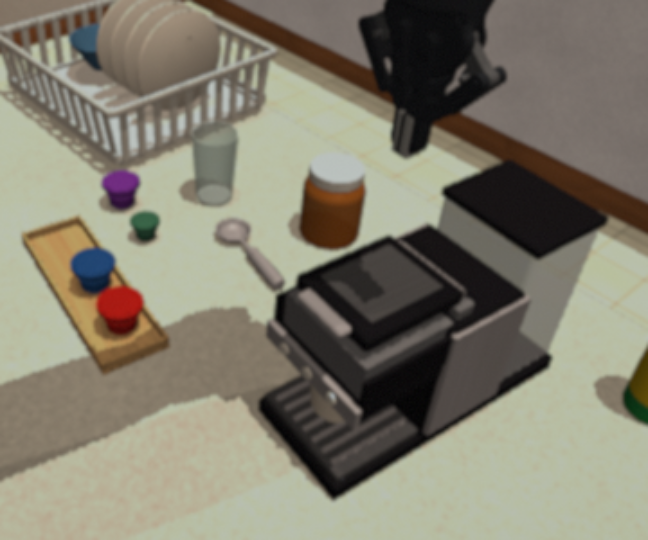

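The flap is level and shut: its outer face is flat at z = 0.200, which is the hinge height plus 15 mm. Everything else is in place, and the gripper at (408,130) is clear.

```bash
python3 -c "
from workcell import *
print(job_done())"
```

```text
the job is handed in; nothing more can be done
None
```

The green capsule is seated fully home (pressed with about 5 N at most), the flap sprang shut over it, nothing else was moved, and the job is handed in at about 18 s of the 61 s allowed.

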